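Tap-centre an upturned bowl on the banding wheel and hold it down

TASK

Centre the upturned bowl on the wheel head for trimming: without lifting or tipping it, nudge it along the head until its rim stands inside the broad dark ring, concentric with it, then take the hand off it. Then press the shut fingertips down lightly on the middle of its upturned base, as if holding it while it is stuck down, and finish while still holding it pressed there. Leave the mug, the jar and the loop tool where they are.

Things in the scene. Friction and masses are not known exactly. Their poses are not given: they have to be found in the camera images.
- wheel_centre (a point): Centre of the top face of the banding wheel's round aluminium head, 300 mm across and level; this point is on the top face, about 70 mm above the table. The wheel stands on a plywood board (12 mm thick, 360 x 620 mm); the head is 14 mm thick on a narrow stem, is fixed and does not turn. A dark ring 4 mm broad, inner radius 79 mm, is drawn round this point; the other lines on the head are hair-thin. Its z axis is up; its yaw means nothing.
- bowl: The unglazed pale clay bowl, upside down on the wheel head, off-centre at the start. Round: rim 144 mm across with an upright band 12 mm high at the bottom, then tapering to an upturned flat base 98 mm across; 64 mm high in all, 0.4 to 0.9 kg, slides with ordinary friction. Origin: centre of its underside (rim plane, on the wheel head), z up. Too wide to grip.
- bowl_top (a point): Centre of the bowl's upturned flat base, 64 mm above the bowl's origin (the place to press).
- mug: Bystander: blue mug, 72 mm across and 85 mm high with a handle on one side, on the board left of the wheel. Origin: centre of its underside.
- jar: Bystander: terracotta-coloured jar with a white lid, 60 mm across and 80 mm high, on the board right of the wheel. Origin: centre of its underside.
- loop_tool: Bystander: trimming tool lying on the board right of the wheel, wooden handle 14 mm thick with a wire loop, 180 mm long along its x. Origin: middle of its length, on its underside.
Mind the look-alikes: they are no part of the job. What is meant by the bowl is not turquoise, and is the smaller of those in its own colour.

How it is judged:
By the outcome, as a careful person would: the job done as asked, in the order asked, and still so for the second after the job is handed in, while the arm keeps its last pose, push and grip.
It also fails if it takes over 43 s, if anything falls off the work surface, if the arm or the gripper's body presses on something with over 40 N, if the wrist force passes 120 N, or if a joint passes its speed limit or range.

ROBOT

A 7-joint arm with a two-finger parallel gripper is mounted at the origin on the work surface. World frame = base frame: x ahead of the robot, y to its left, z up, the work surface at z = 0. Lengths are in m, angles in rad, forces in N, time in s.
With the tool pointing down it reaches from about 0.4 to 0.9 m from the base axis. Payload 5.5 kg.
Tool frame: the origin (TCP) lies at the very end of the fingers, on their centre line; the grasp point (between the pads) lies 19 mm behind it; z points along the fingers, y is the line along which they close (so a half turn about z gives the same grasp; the last joint's range is limited). The gripper opens to 85 mm and grips with 20 to 120 N. Pads are 22 mm wide; open, the fingers measure 114 mm over their backs; the gripper's body (76 mm by 85 mm) begins 54 mm behind the grasp point. The pads swing forward as they close: fully open they stand 13 mm farther back than shut.
Start: joints at [1.564, 0.501, -0.427, 1.55, 0.221, 1.138, -0.21], TCP at [0.173, -0.626, 0.231] pointing down, gripper open.
Joint ranges: [-2.88, 2.88], [-0.31, 2.03], [-1.54, 1.56], [0.2, 2.42], [-1.41, 4.55], [0.19, 2.02], [-2.57, 2.57]. Speed limits (rad/s): [2.57, 2.57, 3.14, 3.14, 3.14, 3.14, 3.14].

INTERFACE

Orientations are given as a 3x3 rotation matrix whose columns are the frame's x, y, z axes.
In Python, from plant import monitor, cams, job gives the robot as it stands. The module is installed in compiled form; this text tells all that it offers.
- The arm moves only by the shell command python3 -m inch 'ROWS' [OPENING]. ROWS is JSON, a list of rows, each an object with "xyz": the shift along the tool's x, y, z in mm, a list of three; "roll": the turn about the tool's z in units of 6 degrees (1.0 is 6 degrees). A call has 1 to 20 rows; each row shifts and turns the commanded pose from where the row before left it, along the tool's axes as they then stand; what a row does not reach is not made up. A row lasts 1/12 s, in which the tool goes at most 41.7 mm and 7.16 degrees, less where a joint would pass 70% of its speed; a pose out of reach is approached as far as the arm can. A call with a gripper value outside its range is refused whole. OPENING is the finger opening in mm, from 0 to 85.4, set as the call begins (- or left out, the last holds). The fingers move at their own pace and stop on an object; the grip force is fixed at half the most. Time passes only in rows, so rows that do not move let the fingers close. It gives the time, the measured TCP pose, the force, the opening and the grip force at its end, in the units of the state.
- monitor.sense(): the state, without advancing time (a new reading comes with each control period).
- cams.get_image(name): name is "side" or "top" or "wrist"; returns (picture, depth): 400x640x3 uint8, red, green, blue; 400x640 float32, m along the optical axis (not along the pixel's ray), 0 where there is no reading.
- cams.camera_model(name): a dict with "fx", "fy", "cx", "cy" (pixels), "cam_to_world" (4x4, takes a point from camera to world coordinates); the wrist camera has in their place "mount" (4x4, takes a point from camera to tool coordinates, whose origin is the TCP and whose axes are the flange's). Camera axes: x right, y up, looking along -z (the intrinsics and any distortion apply to the point x, -y, -z); pixel columns grow to the right and rows downward; lengths in m; the calibration is good to about 2 mm. A picture is of the moment at which its call begins: read the wrist's pose just before it. camera_model takes no time and is no camera call.
- job.sign_off(): hands the job in; it is judged then, once.
The state is a dict: "time_s": time; "joint_positions": joint angles; "joint_vel": joint speeds; "joint_efforts": joint torques, N m; "ee_pos": TCP position; "eef_rot": TCP orientation; "force": force on the tool from outside, world axes, zero at the start; "wrist_torque": the same for the moment, N m; "gripper_width": opening from 0.0 (shut) to 1.0 (fully open); "grasp_force": force on a finger pad.
Only numpy, scipy, OpenCV 4.12 (cv2) and the standard library are available. Lean on these libraries where they do the work, as an engineer would, in place of code of your own. Each camera call takes 0.05 s, during which the arm holds its last target. There are 200 camera calls.

## Working session

There is one attempt and no reset: what is moved stays moved. The work goes in short steps, Python scripts to look and compute and a shell command to move; the robot and the scene stay as the last step left them, time stands still between calls to the robot, and variables do not carry over. Pictures are saved under pics/ and viewed, at most 10 in all, crops included, and the job is handed in when it is done.

```bash
mkdir -p pics
python3 - <<'E'
from plant import monitor,cams
import cv2,numpy as np
s=monitor.sense();print(s)
for n in("top","side"):
    im,d=cams.get_image(n);cv2.imwrite(f"pics/{n}0.png",im[:,:,::-1]);np.save(f"pics/{n}0.npy",d)
    print({k:np.round(v,3).tolist() for k,v in cams.camera_model(n).items()} )
print(cams.camera_model("wrist"))
E
```

```text
{'time_s': 0.0, 'joint_positions': array([ 1.56420992,  0.50187218, -0.42678187,  1.55144896,  0.22083097,
        1.13829591, -0.21026245]), 'joint_vel': array([-0.00114001,  0.00171519,  0.00126176, -0.00069469,  0.00188811,
       -0.00020712, -0.00090603]), 'joint_efforts': array([ 4.24686675e-06, -5.69511044e+01, -5.81632465e+00, -2.80933714e+01,
        1.06318522e-02,  1.19467999e-02, -2.01450666e-05]), 'ee_pos': array([ 0.17300013, -0.62583621,  0.23024371]), 'eef_rot': array([[ 9.63801993e-01,  2.66618613e-01, -4.82634920e-04],
       [ 2.66619047e-01, -9.63800119e-01,  1.90105864e-03],
       [ 4.16940247e-05, -1.96092377e-03, -9.99998077e-01]]), 'force': array([-0.90716149, -0.11181412, -0.46639498]), 'wrist_torque': array([-0.01155412,  0.00356816,  0.04632282]), 'grasp_force': 0.0, 'gripper_width': 1.0046214885049929}
{'fx': 362.465, 'fy': 362.465, 'cx': 321.907, 'cy': 196.297, 'cam_to_world': [[-0.013, 0.998, -0.069, 0.395], [-1.0, -0.013, -0.001, 0.018], [-0.002, 0.069, 0.998, 0.977], [0.0, 0.0, 0.0, 1.0]]}
{'fx': 426.695, 'fy': 426.695, 'cx': 322.058, 'cy': 202.388, 'cam_to_world': [[-0.921, 0.294, -0.255, 0.187], [-0.389, -0.725, 0.568, 0.656], [-0.018, 0.623, 0.782, 0.942], [0.0, 0.0, 0.0, 1.0]]}
{'fx': 293.1067137194822, 'fy': 293.1067137194822, 'cx': 316.4608654164237, 'cy': 200.16404352769928, 'mount': array([[ 3.23100955e-05,  9.64531385e-01,  2.63968193e-01,
         6.72019219e-02],
       [ 9.99999966e-01,  3.74955851e-05, -2.59409144e-04,
         1.31240690e-04],
       [-2.60105903e-04,  2.63968192e-01, -9.64531350e-01,
        -1.43070911e-01],
       [ 0.00000000e+00,  0.00000000e+00,  0.00000000e+00,
         1.00000000e+00]])}
```

View pics/top0.png

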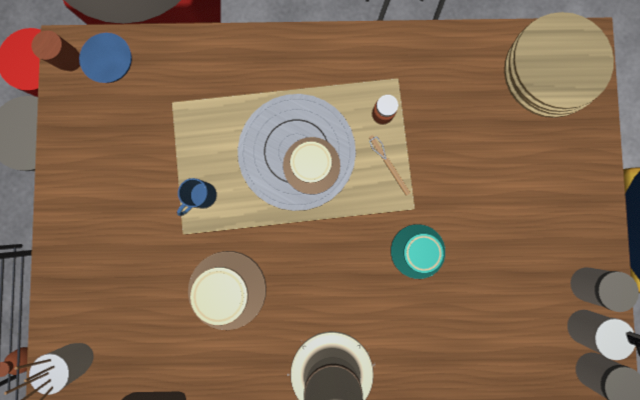

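View pics/side0.png

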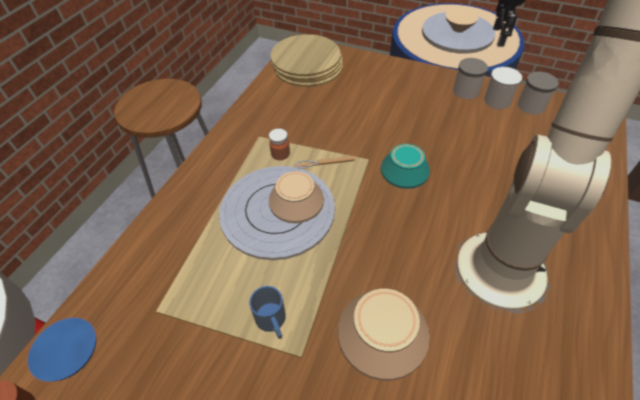

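The top view shows these bowls: a small pale one on the wheel head at (312,162), a large pale one on the table at (219,296), and a turquoise one at (423,252). The side view also has one at (462,18) on a background wheel. The bowl I want is the small pale one on the head. The mug is at (197,194), the jar at (386,108) and the tool at (390,165). Next I'll measure and check the choice in a close crop.

```bash
cat > h.py <<'E'
import numpy as np,cv2
from plant import cams,monitor
from scipy.optimize import least_squares
def world(n,d,s=None):
    m=cams.camera_model(n);v,u=np.mgrid[:400,:640]
    p=np.stack([(u-m["cx"])/m["fx"]*d,-(v-m["cy"])/m["fy"]*d,-d,np.ones_like(d)],-1)
    if n=="wrist":
        T=np.eye(4);T[:3,:3]=s["eef_rot"];T[:3,3]=s["ee_pos"];M=T@m["mount"]
    else:M=m["cam_to_world"]
    P=(p@np.asarray(M).T)[...,:3];P[d<=0]=np.nan;return P
def circ(xy,r0=None,c0=None):
    c0=xy.mean(0) if c0 is None else c0
    f=(lambda q:np.hypot(*(xy-q[:2]).T)-(q[2] if r0 is None else r0))
    r=least_squares(f,[*c0,.07],loss="soft_l1",f_scale=.001);return r.x,np.sqrt(np.mean(r.fun**2))
def blob(P,lo,hi,c,rad):
    m=(P[...,2]>lo)&(P[...,2]<hi)&(np.hypot(P[...,0]-c[0],P[...,1]-c[1])<rad)
    m=m.astype(np.uint8);n,l,st,_=cv2.connectedComponentsWithStats(m)
    k=1+np.argmax(st[1:,4]);m=(l==k).astype(np.uint8)
    cs,_=cv2.findContours(m,cv2.RETR_EXTERNAL,cv2.CHAIN_APPROX_NONE)
    e=max(cs,key=len)[:,0];return P[e[:,1],e[:,0],:2],m,e
E
python3 - <<'E'
from h import *
im=cv2.imread("pics/top0.png");d=np.load("pics/top0.npy");P=world("top",d)
for u,v in((312,162),(265,120),(330,200),(360,300),(270,145)):print(u,v,P[v,u].round(4))
e,m,px=blob(P,.12,.15,P[162,312],.08);print("top",circ(e),P[m>0].mean(0).round(4))
e,m,px=blob(P,.055,.15,P[150,297],.2);print("head",circ(e),circ(e,.15))
# ring dark pixels
g=cv2.cvtColor(im,6);h=(abs(P[...,2]-.07)<.012)
c=circ(e)[0][:2];r=np.hypot(P[...,0]-c[0],P[...,1]-c[1])
b=h&(abs(r-.081)<.012)
k=b&(g<np.median(g[b])-25);print("ring",k.sum(),circ(P[k][:,:2],c0=c),circ(P[k][:,:2],.081,c0=c))
cv2.imwrite("pics/crop.png",cv2.resize(im[70:240,160:430],None,fx=2.9,fy=2.9,interpolation=2))
for n,(u,v) in dict(mug=(200,192),jar=(387,101),tool0=(378,145),tool1=(405,190)).items():print(n,P[v,u].round(3))
E
```

```text
312 162 [0.5346 0.0417 0.1354]
265 120 [0.6531 0.161  0.0762]
330 200 [ 0.4519 -0.0017  0.0137]
360 300 [ 0.1864 -0.0775  0.0002]
270 145 [0.5901 0.1493 0.071 ]
top (array([0.53524549, 0.04612254, 0.0519688 ]), np.float64(0.0012234349851217871)) [0.5332 0.0457 0.1339]
head (array([0.57298899, 0.08408571, 0.1479942 ]), np.float64(0.0008296701779174476)) (array([0.57319043, 0.08414125, 0.07      ]), np.float64(0.0021912095717960436))
ring 293 (array([0.57388655, 0.08323418, 0.08085666]), np.float64(0.0018712793623754003)) (array([0.57377725, 0.08312579, 0.07      ]), np.float64(0.0018799006263628018))
mug [0.478 0.344 0.017]
jar [ 0.692 -0.146  0.093]
tool0 [ 0.597 -0.132  0.018]
tool1 [ 0.475 -0.198  0.031]
```

View pics/crop.png

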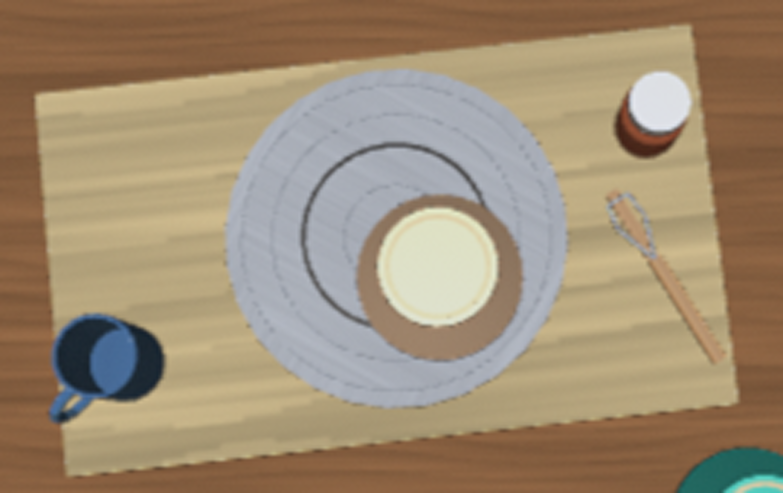

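The crop confirms the choice: the pale bowl at (437,267) stands off-centre on the head, with the ring centred near (397,237). The bowl is at about (0.535,0.046) and the wheel centre at (0.574,0.083). That calls for a push of about 54 mm at 44°. I'll turn the tool so its x lies along the push, shut the fingers and move behind the bowl.

```bash
python3 -m inch '[{"xyz":[0,0,0],"roll":-0.95},{"xyz":[0,0,0],"roll":-0.95},{"xyz":[0,0,0],"roll":-0.95},{"xyz":[0,0,0],"roll":-0.95},{"xyz":[0,0,0],"roll":-0.95},{"xyz":[0,0,0],"roll":0}]' 0
cat > go.py <<'E'
import sys;from h import *
s=monitor.sense();t=np.array(eval(sys.argv[1]));R=s["eef_rot"]
print("t",s["time_s"],"pos",s["ee_pos"].round(4),"x-axis deg",np.degrees(np.arctan2(R[1,0],R[0,0])).round(2),"R z",R[:,2].round(3),"tool mm",(R.T@(t-s["ee_pos"])*1e3).round(1),"w",s["gripper_width"],"F",s["force"].round(1))
E
python3 go.py '[0.454,-0.032,0.23]'
```

```text
time_s: 0.6
ee_pos: [0.173, -0.6261, 0.2306]
eef_rot: [[0.718, 0.697, -0.0], [0.697, -0.718, 0.001], [0.001, -0.001, -1.0]]
force: [0.3, 0.1, -0.4]
gripper_width: 0.145
grasp_force: 0.0
t 0.6 pos [ 0.173  -0.6261  0.2306] x-axis deg 44.15 R z [-0.     0.001 -1.   ] tool mm [ 615.4 -230.6    1.4] w 0.14496692384900778 F [ 0.3  0.1 -0.4]
```

```bash
python3 -m inch '[{"xyz":[10,-4,0],"roll":0},{"xyz":[20,-8,0],"roll":0},{"xyz":[34,-13,0],"roll":0},{"xyz":[34,-13,0],"roll":0},{"xyz":[34,-13,0],"roll":0},{"xyz":[34,-13,0],"roll":0},{"xyz":[34,-13,0],"roll":0},{"xyz":[34,-13,0],"roll":0},{"xyz":[34,-13,0],"roll":0},{"xyz":[34,-13,0],"roll":0},{"xyz":[34,-13,0],"roll":0},{"xyz":[34,-13,0],"roll":0},{"xyz":[34,-13,0],"roll":0},{"xyz":[34,-13,0],"roll":0},{"xyz":[34,-13,0],"roll":0},{"xyz":[34,-12,0],"roll":0},{"xyz":[34,-12,0],"roll":0},{"xyz":[34,-12,0],"roll":0},{"xyz":[20,-6,0],"roll":0},{"xyz":[10,-3,0],"roll":0}]'
python3 -m inch '[{"xyz":[0,0,0],"roll":0},{"xyz":[0,0,0],"roll":0},{"xyz":[0,0,0],"roll":0}]'
python3 go.py '[0.454,-0.032,0.23]'
python3 - <<'E'
from h import *
s=monitor.sense();im,d=cams.get_image("wrist");cv2.imwrite("pics/w1.png",im[:,:,::-1]);np.savez("pics/w1.npz",d=d,p=s["ee_pos"],R=s["eef_rot"])
P=world("wrist",d,s)
e,m,px=blob(P,.12,.15,(.535,.046),.08);print("top",circ(e),circ(e,.049),px.min(0),px.max(0),np.median(P[m>0][:,2]))
g=cv2.cvtColor(im,7);h=abs(P[...,2]-.07)<.012
r=np.hypot(P[...,0]-.5738,P[...,1]-.0832);b=h&(abs(r-.081)<.012);k=b&(g<np.median(g[b])-25);print("ring",k.sum(),circ(P[k][:,:2],.081,c0=(.5738,.0832)))
print("head z",np.median(P[h&(r<.14)][:,2]))
E
```

```text
time_s: 2.27
ee_pos: [0.4518, -0.0402, 0.2316]
eef_rot: [[0.719, 0.696, 0.001], [0.696, -0.719, 0.001], [0.001, 0.0, -1.0]]
force: [0.5, -0.3, -0.0]
gripper_width: -0.001
grasp_force: 0.0
time_s: 2.52
ee_pos: [0.4503, -0.0453, 0.231]
eef_rot: [[0.721, 0.693, -0.001], [0.693, -0.721, -0.001], [-0.001, -0.0, -1.0]]
force: [-0.1, 0.0, 0.1]
gripper_width: 0.0
grasp_force: 0.0
t 2.5167 pos [ 0.4503 -0.0453  0.231 ] x-axis deg 43.84 R z [-0.001 -0.001 -1.   ] tool mm [11.9 -7.   1. ] w 0.00044882781420358325 F [-0.1  0.   0.1]
top (array([0.53171518, 0.03969085, 0.04885872]), np.float64(0.006615307252067018)) (array([0.53182179, 0.03978414, 0.07      ]), np.float64(0.006694943098390283)) [242   0] [377 115] 0.13493302034690596
ring 414 (array([0.57404816, 0.08214313, 0.07      ]), np.float64(0.0018107325325711233))
head z 0.07079847941705378
```

View pics/w1.png

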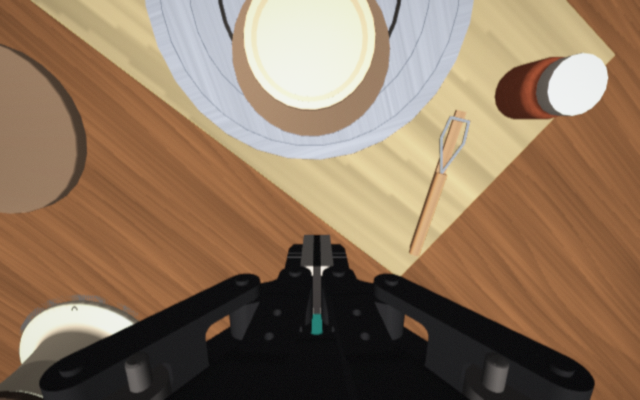

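The bowl (base circle near (310,40)) lies straight ahead of the fingertips (317,245), and the ring shows on both sides of it. The bowl fit was corrupted by the picture's edge, so I'll refit.

```bash
cat > fit.py <<'E'
from h import *
def fit(n,im,d,s=None,c=(.535,.046)):
    P=world(n,d,s);g=cv2.cvtColor(im,7)
    ok=lambda e,px:e[(px[:,0]>3)&(px[:,0]<636)&(px[:,1]>3)&(px[:,1]<396)]
    e,m,px=blob(P,.12,.15,c,.08);e=ok(e,px);f=circ(e);print(n,"base",f[0].round(4),f[1].round(4))
    e,m,px=blob(P,.0765,.15,c,.11);e=ok(e,px);print(n,"rim r.072",circ(e,.072)[0][:2].round(4),circ(e)[0].round(4))
    r=np.hypot(P[...,0]-.574,P[...,1]-.083);h=abs(P[...,2]-.07)<.012
    b=h&(abs(r-.081)<.012);k=b&(g<np.median(g[b])-25);f=circ(P[k][:,:2],.081,(.574,.083))
    print(n,"ring",k.sum(),f[0][:2].round(4),f[1].round(4))
E
python3 - <<'E'
from fit import *
z=np.load("pics/w1.npz");fit("wrist",cv2.imread("pics/w1.png")[:,:,::-1].copy(),z["d"],dict(ee_pos=z["p"],eef_rot=z["R"]))
fit("top",cv2.imread("pics/top0.png")[:,:,::-1].copy(),np.load("pics/top0.npy"))
d=cams.get_image("side");fit("side",*d)
E
```

```text
wrist base [0.5353 0.0431 0.0521] 0.001
wrist rim r.072 [0.5365 0.0444] [0.5353 0.0433 0.0705]
wrist ring 413 [0.574  0.0821] 0.0017
top base [0.5352 0.0461 0.052 ] 0.0012
top rim r.072 [0.5351 0.0462] [0.5349 0.046  0.0701]
top ring 292 [0.5738 0.0831] 0.0017
side base [0.5329 0.0469 0.0502] 0.0018
side rim r.072 [0.534  0.0452] [0.5279 0.0549 0.0618]
side ring 259 [0.5738 0.0813] 0.0032
```

```bash
python3 -m inch '[{"xyz":[7,-2,0],"roll":0},{"xyz":[7,-2,0],"roll":0},{"xyz":[6,-2,0],"roll":0},{"xyz":[3,0,10],"roll":0},{"xyz":[0,0,20],"roll":0},{"xyz":[0,0,25],"roll":0},{"xyz":[0,0,25],"roll":0},{"xyz":[0,0,25],"roll":0},{"xyz":[0,0,20],"roll":0},{"xyz":[0,0,12],"roll":0},{"xyz":[0,0,6],"roll":0},{"xyz":[0,0,0],"roll":0},{"xyz":[0,0,0],"roll":0},{"xyz":[0,0,0],"roll":0}]'
python3 go.py '[0.4665,-0.0208,0.077]'
```

```text
time_s: 3.78
ee_pos: [0.4646, -0.0241, 0.0893]
eef_rot: [[0.72, 0.694, 0.002], [0.694, -0.72, -0.0], [0.001, 0.001, -1.0]]
force: [0.5, 0.2, -0.1]
gripper_width: 0.003
grasp_force: 0.0
t 3.7833 pos [ 0.4646 -0.0241  0.0893] x-axis deg 43.97 R z [ 0.002 -0.    -1.   ] tool mm [ 3.6 -1.1 12.3] w 0.002563423986575683 F [ 0.5  0.2 -0.1]
```

```bash
python3 -m inch '[{"xyz":[0,0,4],"roll":0},{"xyz":[0,-1,4],"roll":0},{"xyz":[0,0,4],"roll":0},{"xyz":[3,0,0],"roll":0},{"xyz":[3,0,0],"roll":0},{"xyz":[3,0,0],"roll":0},{"xyz":[2,0,0],"roll":0},{"xyz":[2,0,0],"roll":0},{"xyz":[2,0,0],"roll":0},{"xyz":[2,0,0],"roll":0},{"xyz":[2,0,0],"roll":0},{"xyz":[2,0,0],"roll":0},{"xyz":[2,0,0],"roll":0},{"xyz":[2,0,0],"roll":0},{"xyz":[2,0,0],"roll":0},{"xyz":[2,0,0],"roll":0},{"xyz":[2,0,0],"roll":0}]'
python3 go.py '[0.4665,-0.0208,0.077]'
python3 - <<'E'
from fit import *
s=monitor.sense();fit("wrist",*cams.get_image("wrist"),s,(.545,.056));fit("top",*cams.get_image("top"),None,(.545,.056))
E
```

```text
time_s: 5.2
ee_pos: [0.4831, -0.004, 0.0759]
eef_rot: [[0.721, 0.693, -0.004], [0.693, -0.721, -0.003], [-0.005, -0.001, -1.0]]
force: [-5.9, -4.1, 5.1]
gripper_width: -0.004
grasp_force: 3.5
t 5.2 pos [ 0.4831 -0.004   0.0759] x-axis deg 43.89 R z [-0.004 -0.003 -1.   ] tool mm [-23.7   0.6  -1. ] w -0.004234388784158661 F [-5.9 -4.1  5.1]
wrist base [0.5443 0.0511 0.0482] 0.0003
wrist rim r.072 [0.5374 0.0482] [0.5238 0.0332 0.0543]
wrist ring 196 [0.5661 0.0738] 0.0011
top base [0.5432 0.0557 0.0488] 0.0109
top rim r.072 [0.5426 0.0498] [0.5438 0.0558 0.0672]
top ring 271 [0.5737 0.0832] 0.0017
```

```bash
python3 -m inch '[{"xyz":[2,0,0],"roll":0},{"xyz":[2,0,0],"roll":0},{"xyz":[2,0,0],"roll":0},{"xyz":[2,0,0],"roll":0},{"xyz":[2,0,0],"roll":0},{"xyz":[2,0,0],"roll":0},{"xyz":[2,0,0],"roll":0},{"xyz":[2,0,0],"roll":0},{"xyz":[2,0,0],"roll":0},{"xyz":[2,0,0],"roll":0},{"xyz":[2,0,0],"roll":0},{"xyz":[2,0,0],"roll":0},{"xyz":[2,0,0],"roll":0},{"xyz":[2,0,0],"roll":0},{"xyz":[2,0,0],"roll":0},{"xyz":[2,0,0],"roll":0},{"xyz":[0,0,0],"roll":0},{"xyz":[0,0,0],"roll":0}]'
python3 go.py '[0.5138,0.0255,0.077]'
python3 - <<'E'
from fit import *
s=monitor.sense();w=cams.get_image("wrist");t=cams.get_image("top")
cv2.imwrite("pics/w2.png",w[0][:,:,::-1]);cv2.imwrite("pics/t2.png",cv2.resize(t[0][70:240,160:430,::-1],None,fx=2.9,fy=2.9,interpolation=2))
fit("wrist",*w,s,(.57,.075));fit("top",*t,None,(.57,.075))
E
```

```text
time_s: 6.8
ee_pos: [0.5073, 0.0195, 0.076]
eef_rot: [[0.72, 0.694, -0.002], [0.694, -0.72, -0.001], [-0.002, -0.0, -1.0]]
force: [-2.8, -2.4, 1.1]
gripper_width: -0.003
grasp_force: 2.2
t 6.8 pos [0.5073 0.0195 0.076 ] x-axis deg 43.93 R z [-0.002 -0.001 -1.   ] tool mm [ 8.8  0.1 -1.1] w -0.002966703092696327 F [-2.8 -2.4  1.1]
wrist base [0.57   0.0728 0.0482] 0.0004
wrist rim r.072 [0.5605 0.0718] [0.5479 0.0561 0.0549]
wrist ring 2038 [0.5733 0.0811] 0.0016
top base [0.5691 0.0723 0.0521] 0.0056
top rim r.072 [0.5683 0.0688] [0.5682 0.0751 0.0683]
top ring 261 [0.574  0.0832] 0.0024
```

View pics/t2.png

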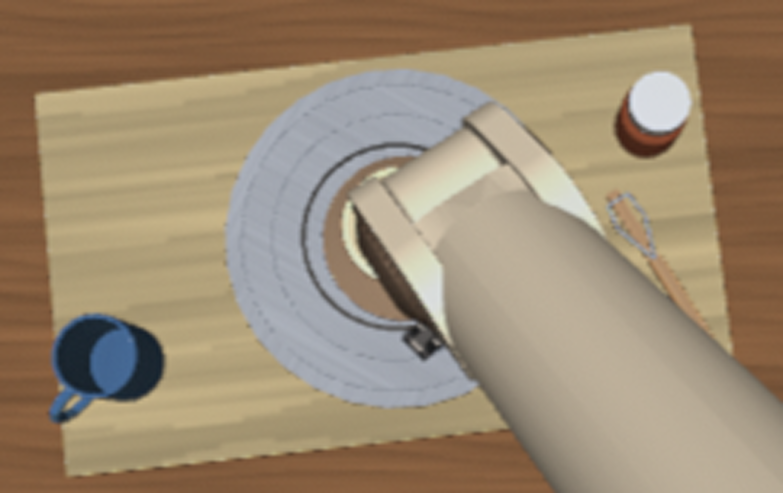

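The arm hides most of the bowl in the top view. What shows of its far side, around (340,235), is still inside the ring with a gap of about 20 crop pixels. I'll push a little less than the estimate, then back off for a clean measurement.

```bash
python3 -m inch '[{"xyz":[2,0,0],"roll":0},{"xyz":[2,0,0],"roll":0},{"xyz":[2,0,0],"roll":0},{"xyz":[0,0,0],"roll":0},{"xyz":[0,0,0],"roll":0},{"xyz":[-5,0,0],"roll":0},{"xyz":[-15,0,0],"roll":0},{"xyz":[-20,0,0],"roll":0},{"xyz":[-20,0,-10],"roll":0},{"xyz":[0,0,-30],"roll":0},{"xyz":[0,0,-40],"roll":0},{"xyz":[0,0,-40],"roll":0},{"xyz":[-10,0,-30],"roll":0},{"xyz":[-10,0,-20],"roll":0},{"xyz":[0,0,-10],"roll":0},{"xyz":[0,0,0],"roll":0},{"xyz":[0,0,0],"roll":0},{"xyz":[0,0,0],"roll":0}]'
python3 - <<'E'
from fit import *
s=monitor.sense();print(s["ee_pos"]);w=cams.get_image("wrist");t=cams.get_image("top")
cv2.imwrite("pics/w3.png",w[0][:,:,::-1]);cv2.imwrite("pics/t3.png",cv2.resize(t[0][70:240,160:430,::-1],None,fx=2.9,fy=2.9,interpolation=2))
np.savez("pics/w3.npz",d=w[1],p=s["ee_pos"],R=s["eef_rot"])
fit("wrist",*w,s,(.572,.08));fit("top",*t,None,(.572,.08));fit("side",*cams.get_image("side"),None,(.572,.08))
E
```

```text
time_s: 8.4
ee_pos: [0.4544, -0.0309, 0.2551]
eef_rot: [[0.72, 0.694, -0.001], [0.694, -0.72, 0.001], [-0.001, -0.001, -1.0]]
force: [-0.4, 0.7, 0.1]
gripper_width: 0.0
grasp_force: 0.0
[ 0.45441503 -0.03090374  0.25505485]
wrist base [0.576  0.0777 0.0524] 0.0005
wrist rim r.072 [0.5768 0.0786] [0.5756 0.0774 0.0706]
wrist ring 1523 [0.5741 0.0823] 0.0024
top base [0.5746 0.0814 0.0509] 0.0021
top rim r.072 [0.5758 0.0808] [0.5747 0.083  0.0682]
top ring 344 [0.574  0.0834] 0.0032
side base [0.5735 0.0809 0.05  ] 0.0017
side rim r.072 [0.5742 0.0794] [0.5676 0.089  0.0614]
side ring 264 [0.5744 0.0814] 0.003
```

View pics/w3.png

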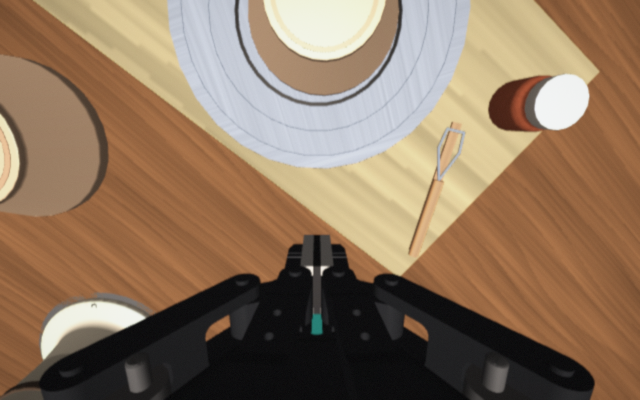

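The picture shows the bowl's rim inside the ring but shifted to the right. The left gap, near (240,20), is about 13 px, and the right gap, near (398,20), is about 4 px. I'll move so that the wrist camera sees the whole bowl and ring, for a precise reading.

```bash
python3 -m inch '[{"xyz":[10,0,-10],"roll":0},{"xyz":[20,0,-15],"roll":0},{"xyz":[25,0,-15],"roll":0},{"xyz":[20,0,-10],"roll":0},{"xyz":[10,0,-5],"roll":0},{"xyz":[5,0,0],"roll":0},{"xyz":[0,0,0],"roll":0},{"xyz":[0,0,0],"roll":0},{"xyz":[0,0,0],"roll":0}]'
python3 - <<'E'
from fit import *
s=monitor.sense();print(s["ee_pos"]);w=cams.get_image("wrist")
cv2.imwrite("pics/w4.png",w[0][:,:,::-1]);np.savez("pics/w4.npz",d=w[1],p=s["ee_pos"],R=s["eef_rot"])
fit("wrist",*w,s,(.572,.08))
E
```

```text
time_s: 9.3
ee_pos: [0.5186, 0.0303, 0.3102]
eef_rot: [[0.72, 0.694, -0.002], [0.694, -0.72, -0.001], [-0.002, -0.001, -1.0]]
force: [0.1, -0.5, 0.1]
gripper_width: -0.001
grasp_force: 0.0
[0.51858122 0.03025488 0.31017057]
wrist base [0.5762 0.0781 0.0524] 0.0005
wrist rim r.072 [0.5761 0.0779] [0.5762 0.078  0.0706]
wrist ring 1781 [0.5735 0.0818] 0.0018
```

View pics/w4.png

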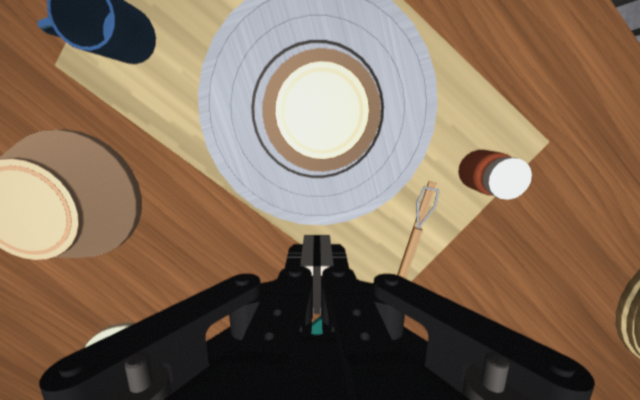

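The ring spans columns 251–383 and rows 40–176; the rim spans columns 263–381 and rows 48–172. So the bowl is about 5 mm toward tool +y and about 1 mm toward −x. I'll turn the tool by 10° and go round to its +y side for a short corrective nudge.

```bash
python3 -m inch '[{"xyz":[0,0,0],"roll":0.85},{"xyz":[0,0,0],"roll":0.82},{"xyz":[10,12,0],"roll":0},{"xyz":[20,24,0],"roll":0},{"xyz":[20,25,0],"roll":0},{"xyz":[15,20,0],"roll":0},{"xyz":[10,10,0],"roll":0},{"xyz":[0,0,20],"roll":0},{"xyz":[0,0,30],"roll":0},{"xyz":[0,0,35],"roll":0},{"xyz":[0,0,35],"roll":0},{"xyz":[0,0,35],"roll":0},{"xyz":[0,0,30],"roll":0},{"xyz":[0,0,20],"roll":0},{"xyz":[0,0,10],"roll":0},{"xyz":[0,0,5],"roll":0},{"xyz":[0,0,0],"roll":0},{"xyz":[0,0,0],"roll":0},{"xyz":[0,0,0],"roll":0}]'
python3 go.py '[0.6314,-0.0034,0.077]'
```

```text
time_s: 10.93
ee_pos: [0.6341, -0.0023, 0.0932]
eef_rot: [[0.83, 0.558, 0.003], [0.558, -0.83, -0.0], [0.002, 0.002, -1.0]]
force: [0.2, -0.1, 0.1]
gripper_width: -0.003
grasp_force: 0.0
t 10.9333 pos [ 0.6341 -0.0023  0.0932] x-axis deg 33.92 R z [ 0.003 -0.    -1.   ] tool mm [-2.9 -0.6 16.1] w -0.0028283089032724563 F [ 0.2 -0.1  0.1]
```

Now down, then in toward the expected contact. I'll watch the force.

```bash
python3 -m inch '[{"xyz":[-1,0,5],"roll":0},{"xyz":[-2,0,5],"roll":0},{"xyz":[0,0,5],"roll":0},{"xyz":[0,0,1],"roll":0},{"xyz":[0,-3,0],"roll":0},{"xyz":[0,-3,0],"roll":0},{"xyz":[0,-2,0],"roll":0},{"xyz":[0,-2,0],"roll":0},{"xyz":[0,-2,0],"roll":0},{"xyz":[0,0,0],"roll":0},{"xyz":[0,0,0],"roll":0}]' | grep -E 'pos|force'
python3 -m inch '[{"xyz":[0,-1,0],"roll":0},{"xyz":[0,-1,0],"roll":0},{"xyz":[0,0,0],"roll":0}]' | grep -E 'pos|force'
python3 -m inch '[{"xyz":[0,-1,0],"roll":0},{"xyz":[0,-1,0],"roll":0},{"xyz":[0,0,0],"roll":0}]' | grep -E 'pos|force'
```

```text
ee_pos: [0.624, 0.006, 0.0757]
force: [0.2, 0.6, 1.6]
grasp_force: 0.0
ee_pos: [0.6234, 0.0067, 0.0757]
force: [2.9, -3.4, 1.4]
grasp_force: 0.0
ee_pos: [0.622, 0.0085, 0.0757]
force: [2.9, -4.0, 2.6]
grasp_force: 0.0
```

Contact came at about 87 mm, as expected, and the bowl has since moved about 2.3 mm. Another 2 mm, then back off and look.

```bash
python3 -m inch '[{"xyz":[0,-1,0],"roll":0},{"xyz":[0,-1,0],"roll":0},{"xyz":[0,0,0],"roll":0},{"xyz":[0,0,0],"roll":0},{"xyz":[0,6,0],"roll":0},{"xyz":[0,14,0],"roll":0},{"xyz":[0,15,-15],"roll":0},{"xyz":[0,0,-30],"roll":0},{"xyz":[0,0,-35],"roll":0},{"xyz":[0,0,-35],"roll":0},{"xyz":[0,0,-35],"roll":0},{"xyz":[0,-10,-30],"roll":0},{"xyz":[-10,-20,-30],"roll":0},{"xyz":[-20,-30,-20],"roll":0},{"xyz":[-25,-30,0],"roll":0},{"xyz":[-15,-20,0],"roll":0},{"xyz":[-10,-10,0],"roll":0},{"xyz":[0,0,0],"roll":0},{"xyz":[0,0,0],"roll":0},{"xyz":[0,0,0],"roll":0}]' | grep -E 'pos|force'
python3 - <<'E'
from fit import *
s=monitor.sense();w=cams.get_image("wrist")
cv2.imwrite("pics/w5.png",cv2.resize(w[0][0:230,170:470,::-1],None,fx=2.6,fy=2.6,interpolation=2))
fit("wrist",*w,s,(.572,.08));t=cams.get_image("top");fit("top",*t,None,(.572,.08))
E
```

```text
ee_pos: [0.5073, 0.0359, 0.3053]
force: [0.4, -0.7, -0.1]
grasp_force: 0.0
wrist base [0.573  0.0821 0.0523] 0.0005
wrist rim r.072 [0.5727 0.082 ] [0.5729 0.0821 0.0705]
wrist ring 1795 [0.5735 0.0818] 0.0019Traceback (most recent call last):
  File "<stdin>", line 4, in <module>
  File "fit.py", line 5, in fit
    e,m,px=blob(P,.12,.15,c,.08);e=ok(e,px);f=circ(e);print(n,"base",f[0].round(4),f[1].round(4))
           ~~~~^^^^^^^^^^^^^^^^^
  File "h.py", line 18, in blob
    k=1+np.argmax(st[1:,4]);m=(l==k).astype(np.uint8)
        ~~~~~~~~~^^^^^^^^^^
    return _wrapfunc(a, 'argmax', axis=axis, out=out, **kwds)
    return bound(*args, **kwds)
ValueError: attempt to get argmax of an empty sequence
```

View pics/w5.png

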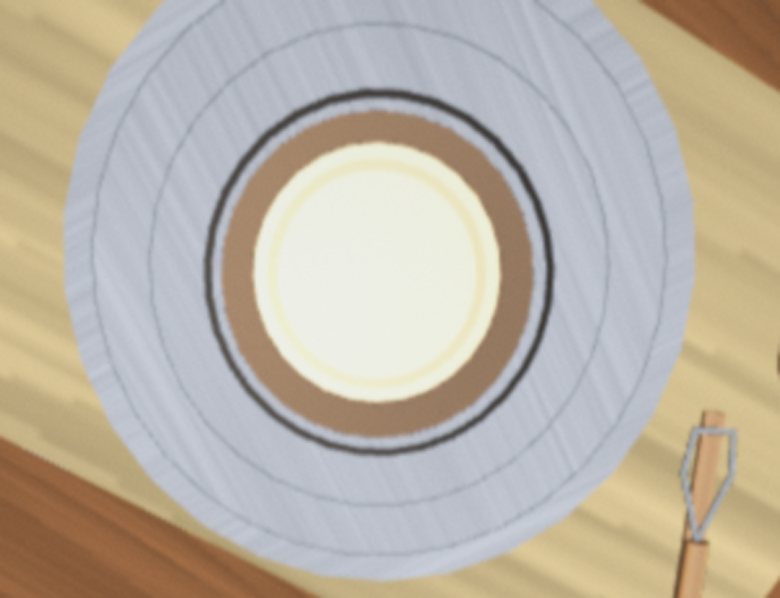

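The bowl now stands inside the ring and concentric with it to about 1 mm: the ring centre is at crop pixel (379,271), the rim centre at (378,274). Next, go above the base at (0.5735,0.0825) and come down.

```bash
python3 go.py '[0.5735,0.0825,0.145]'
```

```text
t 14.1167 pos [0.5074 0.0362 0.3051] x-axis deg 33.88 R z [-0.     0.001 -1.   ] tool mm [ 80.6  -1.4 160.2] w 0.0012436532912310195 F [ 0.5  0.  -0.7]
```

```bash
python3 -m inch '[{"xyz":[10,0,0],"roll":0},{"xyz":[20,-1,0],"roll":0},{"xyz":[24,0,0],"roll":0},{"xyz":[16,0,0],"roll":0},{"xyz":[8,0,0],"roll":0},{"xyz":[2,0,15],"roll":0},{"xyz":[0,0,25],"roll":0},{"xyz":[0,0,30],"roll":0},{"xyz":[0,0,30],"roll":0},{"xyz":[0,0,25],"roll":0},{"xyz":[0,0,15],"roll":0},{"xyz":[0,0,8],"roll":0},{"xyz":[0,0,4],"roll":0},{"xyz":[0,0,0],"roll":0},{"xyz":[0,0,0],"roll":0},{"xyz":[0,0,0],"roll":0},{"xyz":[0,0,0],"roll":0}]' >/dev/null
python3 go.py '[0.5735,0.0825,0.1345]'
```

```text
t 15.5333 pos [0.573  0.0824 0.1545] x-axis deg 33.93 R z [ 0.002  0.    -1.   ] tool mm [ 0.4  0.2 20. ] w -0.0016688835166582235 F [ 0.7 -0.2  0.7]
```

```bash
python3 -m inch '[{"xyz":[0,0,4],"roll":0},{"xyz":[0,0,4],"roll":0},{"xyz":[0,0,4],"roll":0},{"xyz":[0,0,3],"roll":0},{"xyz":[0,0,2],"roll":0},{"xyz":[0,0,1],"roll":0},{"xyz":[0,0,0],"roll":0},{"xyz":[0,0,0],"roll":0},{"xyz":[0,0,0],"roll":0}]' | grep -E 'pos|^force'
python3 -m inch '[{"xyz":[0,0,1],"roll":0},{"xyz":[0,0,0],"roll":0},{"xyz":[0,0,0],"roll":0}]' | grep -E 'pos|^force'
```

```text
ee_pos: [0.5723, 0.0824, 0.1354]
force: [-0.1, 0.4, 0.1]
ee_pos: [0.5722, 0.0823, 0.1343]
force: [-0.3, -0.5, -0.3]
```

```bash
python3 -m inch '[{"xyz":[0.5,0,0.5],"roll":0},{"xyz":[0.5,0,0],"roll":0},{"xyz":[0,0,0],"roll":0},{"xyz":[0,0,0],"roll":0}]' | grep -E 'pos|^force'
python3 -m inch '[{"xyz":[0,0,0.5],"roll":0},{"xyz":[0,0,0],"roll":0},{"xyz":[0,0,0],"roll":0}]' | grep -E 'pos|^force'
python3 -m inch '[{"xyz":[0,0,0.5],"roll":0},{"xyz":[0,0,0],"roll":0},{"xyz":[0,0,0],"roll":0}]' | grep -E 'pos|^force'
```

```text
ee_pos: [0.5724, 0.0824, 0.1342]
force: [-3.7, -1.6, 4.9]
ee_pos: [0.5724, 0.0824, 0.1341]
force: [-4.0, -1.8, 8.4]
ee_pos: [0.5725, 0.0824, 0.1341]
force: [-6.5, -3.2, 13.2]
```

I'll relieve the sideways load caused by my x shift.

```bash
python3 -m inch '[{"xyz":[-0.5,0,0],"roll":0},{"xyz":[-0.5,0,0],"roll":0},{"xyz":[0,0,0],"roll":0},{"xyz":[0,0,0],"roll":0},{"xyz":[0,0,0],"roll":0}]' | grep -E 'pos|^force'
```

```text
ee_pos: [0.5724, 0.0824, 0.1341]
force: [-3.7, -1.1, 9.3]
```

```bash
python3 -m inch '[{"xyz":[-0.5,0,0.2],"roll":0},{"xyz":[-0.3,0,0],"roll":0},{"xyz":[0,0,0],"roll":0},{"xyz":[0,0,0],"roll":0},{"xyz":[0,0,0],"roll":0},{"xyz":[0,0,0],"roll":0},{"xyz":[0,0,0],"roll":0},{"xyz":[0,0,0],"roll":0},{"xyz":[0,0,0],"roll":0},{"xyz":[0,0,0],"roll":0}]' | grep -E 'time|pos|^force'
python3 - <<'E'
from fit import *
s=monitor.sense();w=cams.get_image("side");cv2.imwrite("pics/s6.png",cv2.resize(w[0][130:280,180:380,::-1],None,fx=3.8,fy=3.8,interpolation=2))
w=cams.get_image("wrist");P=world("wrist",w[1],s);g=cv2.cvtColor(w[0],7)
# rim front half vs ring, by height mask
c=np.array([.5735,.082]);r=np.hypot(P[...,0]-c[0],P[...,1]-c[1]);h=abs(P[...,2]-.07)<.006
b=h&(abs(r-.081)<.012);k=b&(g<np.median(g[b])-25);print("ring",k.sum(),circ(P[k][:,:2],.081,c)[0][:2])
z=(P[...,2]>.072)&(P[...,2]<.084)&(abs(r-.072)<.01);print("rim",z.sum(),circ(P[z][:,:2],.072,c)[0][:2])
print(monitor.sense()["force"])
E
```

```text
time_s: 18.62
ee_pos: [0.5724, 0.0824, 0.1341]
force: [-1.5, -0.6, 8.8]
ring 3226 [0.57337006 0.08171232]
rim 697 [0.57569913 0.08258871]
[-2.44959026 -0.79882546  9.52051409]
```

View pics/s6.png

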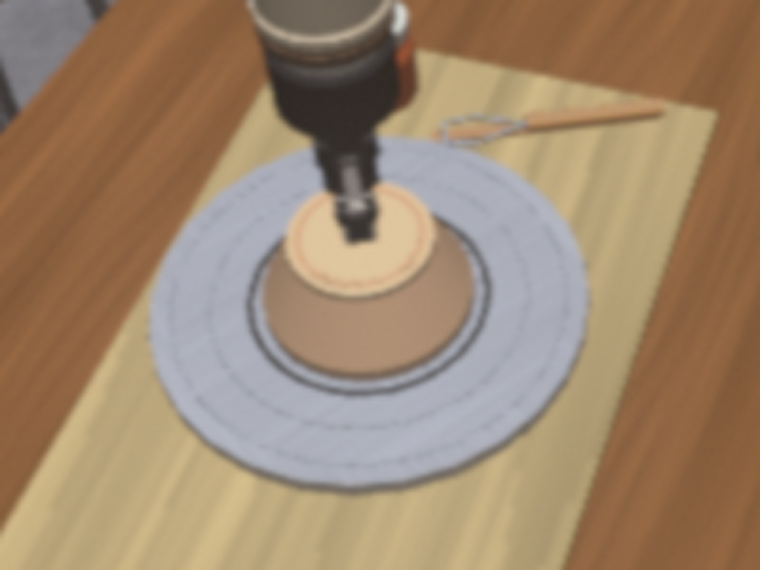

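The bowl is still inside the ring with an even gap all round, and the shut fingertips, at about (358,238), press the middle of the base with about 9 N. The fingertips have not shifted since contact, so the bowl has not been dragged. I'll hand it in.

```bash
python3 -c "
from plant import job
print(job.sign_off())"
```

```text
the job is handed in; nothing more can be done
None
```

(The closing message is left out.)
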